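# Tip the primed model parts off the drying tray into the yellow box

## Task

Tip the see-saw drying tray towards the yellow box by pressing down one of its blue tabs, gently but firmly until the tray rests on its rubber stop, and keep it pressed there until all three white parts have slid into the yellow box. Then ease the tray back to level without letting it snap back, and take the hand away. Do not touch the freshly primed parts, and leave the jars and other things around alone.

Things in the scene. Friction and masses are not known exactly. Their poses are not given: they have to be found in the camera images.
- stand: fixed steel stand of the tray: 200 x 190 mm base plate, 8 mm thick, two aluminium uprights; origin on the table under its middle; its y runs along the tray, towards the left end, its x across it, away from the robot; its yaw varies by 0.4 rad either way
- tray: see-saw tray with a dark steel floor and aluminium side walls, 300 mm long (y), 122 mm wide (x), open at both ends, floor 6 mm thick, side walls 28 mm high over all; origin on the hinge axis in the middle of the underside of its floor, 115 mm above the table. Tips either way about x; springs (0.8 N m per rad) bring it back to level, and it snaps back if let go when tipped.
- tray_hinge (a joint): tilt of the tray: 0 level, positive when the left (+y) end is down, rad. It meets a rubber stop somewhere between 0.46 and 0.61 rad either way; the parts start to slide at some angle below that (0.2 to 0.35 rad). At a tab the springs push back with up to about 6 N; on the stop, which yields only 1 or 2 mm, the force rises steeply: 11 to 20 N is a firm push, over 40 N too much
- tab_front_left (a point): one of the four blue push tabs on the tray's rim, a 45 x 45 mm plate 6 mm thick; this point is the middle of its top face, 84 mm to the robot's side (-x) of the tray's middle line and 95 mm towards the left (+y) end, 28 mm above the hinge axis when the tray is level (143 mm above the table). It moves with the tray: pressed, it goes almost straight down, ending 80 to 100 mm above the table
- tab_front_right (a point): one of the four blue push tabs on the tray's rim, a 45 x 45 mm plate 6 mm thick; this point is the middle of its top face, 84 mm to the robot's side (-x) of the tray's middle line and 95 mm towards the right (-y) end, 28 mm above the hinge axis when the tray is level (143 mm above the table). It moves with the tray: pressed, it goes almost straight down, ending 80 to 100 mm above the table
- tab_back_left (a point): one of the four blue push tabs on the tray's rim, a 45 x 45 mm plate 6 mm thick; this point is the middle of its top face, 84 mm to the far side (+x) of the tray's middle line and 95 mm towards the left (+y) end, 28 mm above the hinge axis when the tray is level (143 mm above the table). It moves with the tray: pressed, it goes almost straight down, ending 80 to 100 mm above the table
- tab_back_right (a point): one of the four blue push tabs on the tray's rim, a 45 x 45 mm plate 6 mm thick; this point is the middle of its top face, 84 mm to the far side (+x) of the tray's middle line and 95 mm towards the right (-y) end, 28 mm above the hinge axis when the tray is level (143 mm above the table). It moves with the tray: pressed, it goes almost straight down, ending 80 to 100 mm above the table
- stop_left: red fixed post with a round black rubber top (50 mm wide, 54 mm high, top 24 mm thick) on the base plate under the tray's left half; its distance from the hinge is set anew each time (75 to 100 mm), so the angle at which the tray meets it differs; origin under the middle of the post, 8 mm above the table
- stop_right: red fixed post with a round black rubber top (50 mm wide, 54 mm high, top 24 mm thick) on the base plate under the tray's right half; its distance from the hinge is set anew each time (75 to 100 mm), so the angle at which the tray meets it differs; origin under the middle of the post, 8 mm above the table
- box_yellow: fixed yellow open catch box, 230 mm long (its y, in line with the tray), 152 mm wide, side walls 35 mm high, end walls 22 mm, floor 5 mm; stands at one end of the tray, under its open edge; origin under its middle on the table; 220 mm from the stand's middle. The yellow and the grey box may be at either end
- box_grey: fixed grey open catch box, 230 mm long (its y, in line with the tray), 152 mm wide, side walls 35 mm high, end walls 22 mm, floor 5 mm; stands at one end of the tray, under its open edge; origin under its middle on the table; 220 mm from the stand's middle. The yellow and the grey box may be at either end
- part_shell: white primed model part, armour shell: 64 x 50 mm plate with a raised block, 22 mm high, about 45 g, lies on the tray at the start; origin in the middle of its underside
- part_fin: white primed model part: 70 x 40 mm plate with a thin upright fin, 25 mm high, about 45 g, lies on the tray at the start; origin in the middle of its underside
- part_shield: white primed model part: 66 x 46 mm plate with low ribs, 14 mm high, about 45 g, lies on the tray at the start; origin in the middle of its underside
- jar_white: small paint jar, white cap, 42 mm across, 55 mm high; bystander, leave alone; origin under its middle
- jar_yellow: small paint jar, yellow cap, 42 mm across, 55 mm high; bystander, leave alone; origin under its middle
- jar_red: small paint jar, red cap, 42 mm across, 55 mm high; bystander, leave alone; origin under its middle
- thinner: clear bottle with white cap, 56 mm across, 130 mm high; bystander, leave alone; origin under its middle
- can: small metal can with a blue band, 52 mm across, 70 mm high; bystander, leave alone; origin under its middle
- spatula: mixing spatula lying flat, 150 mm long; bystander, leave alone; origin under its middle
- clip_block: cork block 60 x 50 x 35 mm with an upright stick and clip, 145 mm high; bystander, leave alone; origin under its middle
There are look-alikes about, which are no part of the job. What is shaped like the part_shield but brown or green is not meant.

How it is judged (in metres and radians):
On the way:
1. the tray is pressed onto one of its rubber stops (more than 3 N) for 0.4 s ((contact force between tray and stop_left above 3 N or contact force between tray and stop_right above 3 N)), for 0.4 s.
At the end, for the whole second after the job is handed in: all three parts lie still in the yellow box (the middle of each within its walls, less than 50 mm above the table), and the tray is at rest, level within 0.08 rad (x of part_shell in the frame of box_yellow between -0.07 and 0.07 m and y of part_shell in the frame of box_yellow between -0.112 and 0.112 m and z of each of part_shell, part_fin, part_shield in the frame of box_yellow below 0.05 m and linear speed of each of part_shell, part_fin, part_shield below 0.03 m/s and x of part_fin in the frame of box_yellow between -0.07 and 0.07 m and y of part_fin in the frame of box_yellow between -0.112 and 0.112 m and x of part_shield in the frame of box_yellow between -0.07 and 0.07 m and y of part_shield in the frame of box_yellow between -0.112 and 0.112 m and value of joint tray_hinge between -0.08 and 0.08 rad and velocity of joint tray_hinge between -0.1 and 0.1 rad/s); the robot touches nothing.
It fails at once if a bystander is moved by more than 30 mm (distance of any of jar_white, jar_yellow, jar_red, thinner, can, spatula, clip_block from where it was at the start of the episode above 0.03 m).
It fails at once if the robot touches a freshly primed part (contact force between any of the fingers, the arm and part_shell above 0.3 N or contact force between any of the fingers, the arm and part_fin above 0.3 N or contact force between any of the fingers, the arm and part_shield above 0.3 N).
It fails at once if the tray is pushed with more than 40 N (contact force between any of the fingers, the arm and tray above 40 N).
It fails at once if the tray swings faster than 2.5 rad/s (let go to snap back, or slammed) (velocity of joint tray_hinge above 2.5 rad/s or velocity of joint tray_hinge below -2.5 rad/s).
It also fails if it takes over 35 s, if anything falls off the work surface, if the arm or the gripper's body presses on something with over 40 N, if the wrist force passes 120 N, or if a joint passes its speed limit or range.

## Robot

A 6-joint arm with a two-finger parallel gripper is mounted at the origin on the work surface. World frame = base frame: x ahead of the robot, y to its left, z up, the work surface at z = 0. Lengths are in mm, angles in rad, forces in N, time in s.
With the tool pointing down it reaches from about 300 to 775 mm from the base axis. Payload 14.6 kg.
Tool frame: the origin (TCP) lies between the finger pads; the fingertips stand 19 mm ahead of it and the grasp point (between the pads) is the TCP; x points along the fingers, y is the direction in which the jaws open and shut, and the axes are right-handed (so a half turn about x gives the same grasp; the last joint's range is limited). The gripper opens to 94 mm and grips with 3 to 60 N. Pads are 16 mm wide; open, the fingers measure 119 mm over their backs; the gripper's body (75 mm by 177 mm) begins 78 mm behind the grasp point.
Start: joints at [1.149, 0.3, 1.521, -0, 1.321, -0.067], TCP at [191.068, 515.735, 224.446] pointing down, gripper open.
Joint ranges: [-3.03, 3.03], [-0.79, 2.21], [0.23, 2.52], [-1.04, 4.18], [0, 3.07], [-2.55, 2.55]. Speed limits (rad/s): [2.22, 2.22, 2.57, 3.14, 3.14, 3.14].

## Interface

Orientations are given as [roll, pitch, yaw] about the fixed x, y, z axes, in that order (R = Rz(yaw) Ry(pitch) Rx(roll)).
In Python, from cell import manip gives the robot as it stands.
- The arm moves only by the tool jog_arm, never from a script. Its argument "series" is one flat list of numbers, 7 for each row, row after row: the turn, a rotation vector about the world's x, y, z in rad, then the shift along the world's x, y, z in m, then the opening, from -1 (shut) to 1 (fully open). A call has 1 to 20 rows; each row is the pose to reach, as a shift and turn from the pose commanded when the call began; what a row does not reach only later rows make up. A row lasts 1/8 s, in which the tool goes at most 62.5 mm and 10.7 degrees, less where a joint would pass 70% of its speed; a pose out of reach is approached as far as the arm can. A call with a gripper value outside its range is refused whole. The fingers move at their own pace and stop on an object; "squeeze" is the grip in N (left out, the last holds). Time passes only in rows, so rows that repeat a pose let the fingers close. It gives the time, the measured TCP pose, the force and the opening at its end, in the units of the state.
- manip.read_state(): the state, without advancing time (a new reading comes with each control period).
- manip.camera(name): name is "side" or "top" or "wrist"; returns a dict with "color" (400x640x3 uint8, blue, green, red), "range_z" (400x640 float32, mm along the optical axis (not along the pixel's ray), 0 where there is no reading), "fx", "fy", "cx", "cy" (pixels), "pose" (4x4, takes a point from camera to world coordinates); the wrist camera has in their place "mount" (4x4, takes a point from camera to tool coordinates, whose origin is the TCP and whose axes are the tool frame's). Camera axes: x right, y down, z forward; pixel columns grow to the right and rows downward; lengths in mm; the calibration is good to about 2 mm. A picture is of the moment at which its call begins: read the wrist's pose just before it.
- manip.sign_off(): hands the job in, once; it reports no verdict.
The state is a dict: "clock": time; "joints": joint angles; "qd": joint speeds; "effort": joint torques, N m; "eef_pos": TCP position; "eef_rot": TCP orientation; "wrist_force": force on the tool from outside, world axes, zero at the start; "moment": the same for the moment, N m; "finger_gap": finger opening in mm.
Only numpy, scipy, OpenCV 4.12 (cv2) and the standard library are available. Lean on these libraries where they do the work, as an engineer would, in place of code of your own. Each camera call takes 0.05 s, during which the arm holds its last target.

## Working session

There is one attempt and no reset: what is moved stays moved. The work goes in short steps, Python scripts to look and compute and a tool call to move; the robot and the scene stay as the last step left them, time stands still between calls to the robot, and variables do not carry over. Pictures are saved under pics/ and viewed, and the job is handed in when it is done.

Besides the shell and the picture viewer there is one more tool, called after ">>>" as name(argument=value, ...), one argument or row to a line, values as JSON. jog_arm: Moves the arm, as the interface text tells. Its arguments: {"type":"object","properties":{"series":{"type":"array","items":{"type":"number"}},"squeeze":{"type":"number"}},"required":["series"]}

```bash
mkdir -p pics; ls; python3 - <<'E'
from cell import manip
import cv2
s=manip.read_state();print(s)
for n in("top","side"):
    c=manip.camera(n);cv2.imwrite(f"pics/{n}0.png",c["color"]);print(n,c["fx"],c["cx"],c["cy"],c["pose"].round(3).tolist())
E
```

```text
pics
{'clock': 0.0, 'joints': array([ 1.14940417e+00,  3.00464262e-01,  1.52157987e+00, -2.40183241e-05,
        1.32068249e+00, -6.65948715e-02]), 'qd': array([ 1.12311923e-04,  1.35567871e-04,  5.52002075e-04,  2.92414593e-04,
        7.31763061e-04, -8.30455235e-05]), 'effort': array([ 2.34013634e-03, -5.31807876e+01, -3.52752793e+01,  7.09980517e-02,
        2.41208839e-02, -1.26974728e-04]), 'eef_pos': array([190.97872523, 515.52574692, 223.89057814]), 'eef_rot': array([-1.6168783 ,  1.56966212, -1.97166963]), 'wrist_force': array([ 0.61420259, -1.28355366,  0.1014017 ]), 'moment': array([ 0.02657979, -0.01249379,  0.00443047]), 'finger_gap': 94.33829924675341}
top 397.11099747263233 323.86879782410267 197.9867451612412 [[-0.003, -0.992, 0.127, 465.367], [-1.0, 0.002, -0.013, 48.48], [0.012, -0.127, -0.992, 983.797], [0.0, 0.0, 0.0, 1.0]]
side 386.93341428807594 314.37869513219977 194.0639327037896 [[0.993, -0.072, 0.098, 470.06], [-0.122, -0.556, 0.822, -718.929], [-0.005, -0.828, -0.561, 636.257], [0.0, 0.0, 0.0, 1.0]]
```

View pics/top0.png

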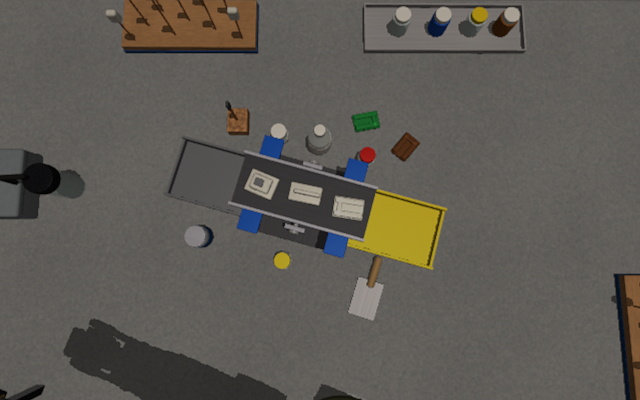

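View pics/side0.png

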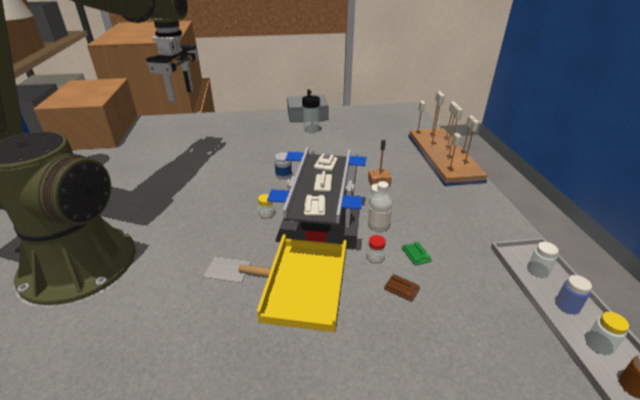

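The yellow box is at the right (-y) end: pixel (400,228) in the top view. The front right tab, at about (336,245), has the clearest surroundings. I'll measure the tabs next.

```bash
cat > h.py <<'E'
from cell import manip
import cv2,numpy as np
def ray(c,u,v,z):
    P=c["pose"];d=P[:3,:3]@np.array([(u-c["cx"])/c["fx"],(v-c["cy"])/c["fy"],1]);o=P[:3,3]
    return o+d*(z-o[2])/d[2]
def dep(c,u,v):
    u,v=int(round(u)),int(round(v));r=c["range_z"][v-3:v+4,u-3:u+4];r=np.median(r[r>0]) if (r>0).any() else 0
    return (c["pose"]@np.array([(u-c["cx"])/c["fx"]*r,(v-c["cy"])/c["fy"]*r,r,1]))[:3]
def tabs(c):
    h=cv2.cvtColor(c["color"],cv2.COLOR_BGR2HSV);m=cv2.inRange(h,(100,120,60),(130,255,255))
    n,l,st,ce=cv2.connectedComponentsWithStats(m)
    for i in range(1,n):
        if st[i,4]>100: print(ce[i].round(1),st[i],ray(c,*ce[i],143).round(1),dep(c,*ce[i]).round(1))
E
python3 - <<'E'
from h import *
for n in("top","side"):
    print(n);tabs(manip.camera(n))
E
```

```text
top
[271.6 146.6] [260 135  24  24 400] [685.7 150.5 143. ] [685.  149.9 142. ]
[355.8 169.6] [344 158  24  24 405] [634.9 -31.3 143. ] [634.2 -32.  141.5]
[249.3 220.6] [237 209  26  24 434] [525.2 195.6 143. ] [524.5 196.3 142. ]
[335.2 244.8] [323 233  25  25 436] [473.9  14.2 143. ] [473.5  14.5 141.3]
side
[575.2 102.6] [  483     0   157   258 28056] [1520.9  448.7  143. ] [2169.6 1169.8 -163.9]
[294.1 156. ] [286 152  17   9 132] [525.1 191.1 143. ] [524.8 192.9 141.9]
[357.  160.4] [349 156  17  10 146] [685.6 145.7 143. ] [686.5 148.9 142.3]
[283.  170.9] [276 167  15   9 103] [491.5 117.  143. ] [496.2 306.9  30.6]
[277.8 195.4] [268 190  21  12 208] [473.7   9.8 143. ] [474.2  11.8 142.7]
[351.6 201.7] [342 195  21  14 253] [634.3 -36.  143. ] [635.3 -35.9 142.1]
```

Tab spacings come out at 188.5 mm and 167 mm, against 190 and 168 expected. The heights of about 142 mm also match, and the two views agree, so the target is (474, 12, 143) with tray yaw about -0.275.

```bash
python3 - <<'E'
from h import *
from scipy.spatial.transform import Rotation as R
s=manip.read_state();M=R.from_euler('xyz',s["eef_rot"]).as_matrix();print(M.round(3))
t=s["eef_pos"];print(t,np.array([474,12,200])-t)
y=M[:,1];print("jaw az",np.arctan2(y[1],y[0]),"tray y az",np.arctan2(181.4,51.3))
E
```

```text
[[-0.     0.347  0.938]
 [-0.001  0.938 -0.347]
 [-1.    -0.001 -0.   ]]
[191.02155599 515.61232782 224.10289444] [ 282.97844401 -503.61232782  -24.10289444]
jaw az 1.2159615439454228 tray y az 1.295192668252925
```

>>> jog_arm(
  series=[0, 0, 0.08, 0.05, -0.09, 0, -1, 0, 0, 0.08, 0.07, -0.13, 0, -1, 0, 0, 0.08, 0.09, -0.17, 0, -1, 0, 0, 0.08, 0.115, -0.21, 0, -1, 0, 0, 0.08, 0.14, -0.25, 0, -1, 0, 0, 0.08, 0.16, -0.29, 0, -1, 0, 0, 0.08, 0.185, -0.33, 0, -1, 0, 0, 0.08, 0.21, -0.37, 0, -1, 0, 0, 0.08, 0.23, -0.41, 0, -1, 0, 0, 0.08, 0.25, -0.45, 0, -1, 0, 0, 0.08, 0.27, -0.48, 0, -1, 0, 0, 0.08, 0.283, -0.504, 0, -1, 0, 0, 0.08, 0.283, -0.504, 0, -1, 0, 0, 0.08, 0.283, -0.504, 0, -1, 0, 0, 0.08, 0.283, -0.504, -0.03, -1, 0, 0, 0.08, 0.283, -0.504, -0.03, -1],
  squeeze=10,
)

```text
clock: 2.2
eef_pos: [473.0, 12.6, 193.3]
eef_rot: [-2.938, 1.568, 3.071]
wrist_force: [0.6, 0.1, 0.4]
finger_gap: 1.0
```

```bash
python3 - <<'E'
from h import *
s=manip.read_state();print(s["clock"],s["eef_pos"],s["eef_rot"],s["wrist_force"],s["finger_gap"])
a=manip.camera("side");b=manip.camera("wrist")
cv2.imwrite("pics/s1.png",a["color"]);cv2.imwrite("pics/w1.png",b["color"])
E
```

```text
2.2 [472.9515674   12.55798179 193.25214758] [-2.93838391  1.56764696  3.07106534] [0.63463356 0.07936596 0.37112462] 0.9759534435304671
```

```bash
python3 -c "
import cv2;a=cv2.imread('pics/s1.png')[120:280,180:460];b=cv2.imread('pics/w1.png')
cv2.imwrite('pics/sw1.png',cv2.hconcat([cv2.resize(a,(420,300),interpolation=2),cv2.resize(b,(380,300))]))"
```

```text
(no output)
```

View pics/sw1.png

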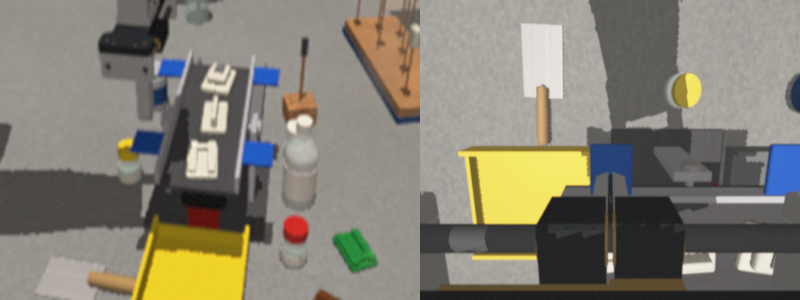

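Side view: the closed fingertips at about (145,115) hang directly over the front right tab at (148,143). The wrist view agrees, with the tips over blue. Pressing down in stages.

>>> jog_arm(
  series=[0, 0, 0, 0.001, 0, -0.015, -1, 0, 0, 0, 0.001, 0, -0.025, -1, 0, 0, 0, 0.001, 0, -0.029, -1, 0, 0, 0, 0.001, 0, -0.033, -1, 0, 0, 0, 0.001, 0, -0.037, -1, 0, 0, 0, 0.001, 0, -0.042, -1, 0, 0, 0, 0.001, 0, -0.047, -1, 0, 0, 0, 0.001, 0, -0.052, -1, 0, 0, 0, 0.001, 0, -0.057, -1, 0, 0, 0, 0.001, 0, -0.062, -1, 0, 0, 0, 0.001, 0, -0.066, -1, 0, 0, 0, 0.001, 0, -0.07, -1, 0, 0, 0, 0.001, 0, -0.07, -1],
)

```text
clock: 3.92
eef_pos: [475.1, 11.8, 124.2]
eef_rot: [2.777, 1.571, 2.502]
wrist_force: [-0.2, -0.6, 2.2]
finger_gap: 0.8
```

>>> jog_arm(
  series=[0, 0, 0, 0, 0, -0.002, -1, 0, 0, 0, 0, 0, -0.004, -1, 0, 0, 0, 0, 0, -0.005, -1, 0, 0, 0, 0, 0, -0.006, -1],
)

```text
clock: 4.42
eef_pos: [475.1, 11.7, 118.5]
eef_rot: [0.229, 1.571, -0.045]
wrist_force: [0.1, -0.6, 4.6]
finger_gap: 0.6
```

```bash
python3 - <<'E'
from h import *
a=manip.camera("side")["color"][120:320,200:420]
cv2.imwrite("pics/s2.png",cv2.resize(a,(660,600)))
print(manip.read_state()["wrist_force"])
E
```

```text
[ 0.38159653 -0.34055222  3.73450543]
```

View pics/s2.png

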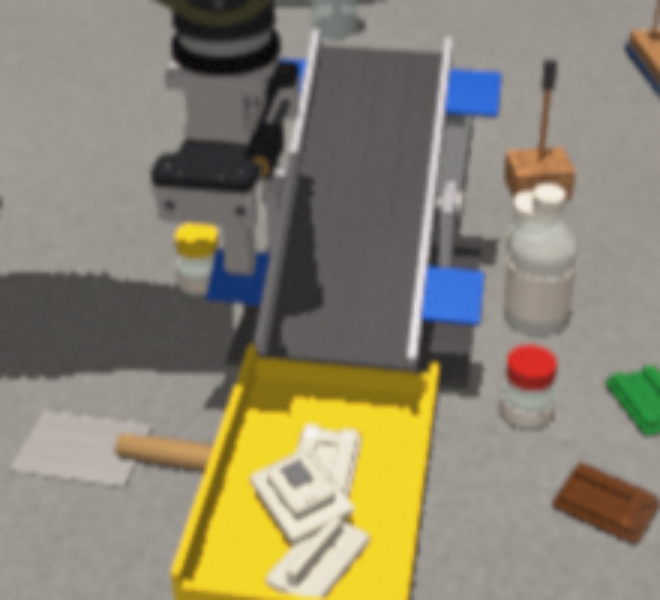

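All three parts are already in the box, at about (330,455), (300,490) and (320,560) in the crop. The tray isn't yet firmly on its stop, so I'll keep pressing slowly.

>>> jog_arm(
  series=[0, 0, 0, 0, 0, -0.001, -1, 0, 0, 0, 0, 0, -0.002, -1, 0, 0, 0, 0, 0, -0.003, -1],
)

```text
clock: 4.85
eef_pos: [475.1, 11.7, 115.4]
eef_rot: [-0.064, 1.571, -0.339]
wrist_force: [0.2, -0.8, 3.6]
finger_gap: 0.3
```

>>> jog_arm(
  series=[0, 0, 0, 0, 0, -0.001, -1, 0, 0, 0, 0, 0, -0.002, -1, 0, 0, 0, 0, 0, -0.003, -1],
)

```text
clock: 5.22
eef_pos: [475.1, 11.7, 112.4]
eef_rot: [3.008, 1.571, 2.733]
wrist_force: [0.4, 0.3, 4.4]
finger_gap: 0.6
```

>>> jog_arm(
  series=[0, 0, 0, 0, 0, -0.001, -1, 0, 0, 0, 0, 0, -0.002, -1],
)

```text
clock: 5.48
eef_pos: [475.1, 11.7, 110.4]
eef_rot: [-0.892, 1.571, -1.166]
wrist_force: [-0.0, -1.2, 4.8]
finger_gap: 0.4
```

>>> jog_arm(
  series=[0, 0, 0, 0, 0, -0.001, -1, 0, 0, 0, 0, 0, -0.002, -1],
)

```text
clock: 5.72
eef_pos: [475.1, 11.7, 108.5]
eef_rot: [-0.111, 1.571, -0.386]
wrist_force: [-0.7, -0.0, 11.4]
finger_gap: 0.5
```

It's on the stop: the force jumped from 4.8 to 11.4 N. I'll press a touch more and hold.

>>> jog_arm(
  series=[0, 0, 0, 0, 0, -0.0005, -1, 0, 0, 0, 0, 0, -0.0005, -1, 0, 0, 0, 0, 0, -0.0005, -1],
)

```text
clock: 6.1
eef_pos: [475.2, 11.6, 108.4]
eef_rot: [-0.173, 1.57, -0.448]
wrist_force: [-3.2, -1.1, 11.4]
finger_gap: 0.8
```

>>> jog_arm(
  series=[0, 0, 0, 0, 0, 0, -1, 0, 0, 0, 0, 0, 0, -1, 0, 0, 0, 0, 0, 0, -1, 0, 0, 0, 0, 0, 0, -1, 0, 0, 0, 0, 0, 0, -1, 0, 0, 0, 0, 0, 0, -1],
)

```text
clock: 6.85
eef_pos: [475.2, 11.6, 108.4]
eef_rot: [-0.153, 1.57, -0.427]
wrist_force: [-1.7, -1.3, 12.1]
finger_gap: 0.4
```

```bash
python3 - <<'E'
from h import *
c=manip.camera("side");a=c["color"][120:340,200:420]
cv2.imwrite("pics/s3.png",cv2.resize(a,(600,600)))
t=manip.camera("top")["color"][120:320,140:480]
cv2.imwrite("pics/t3.png",cv2.resize(t,(800,470)))
s=manip.read_state();print(s["clock"],s["wrist_force"],s["eef_pos"])
E
```

```text
6.95 [-1.95168674 -0.72282996 10.49300578] [475.18917376  11.66389411 108.4242721 ]
```

View pics/s3.png

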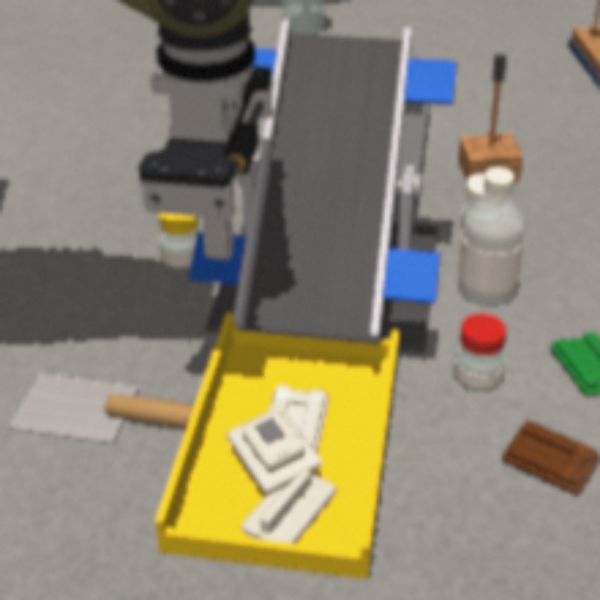

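View pics/t3.png

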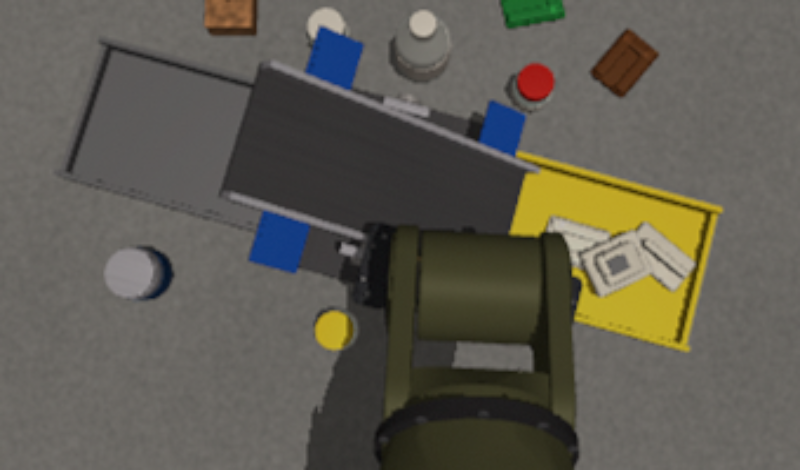

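The tray is empty. Shield, shell and fin lie in the box, at (300,410), (270,450) and (290,505) in the side crop. I'll hold a little firmer for margin on the force.

>>> jog_arm(
  series=[0, 0, 0, 0, 0, -0.0007, -1, 0, 0, 0, 0, 0, -0.0007, -1, 0, 0, 0, 0, 0, -0.0007, -1, 0, 0, 0, 0, 0, -0.0007, -1, 0, 0, 0, 0, 0, -0.0007, -1, 0, 0, 0, 0, 0, -0.0007, -1],
)

```text
clock: 7.7
eef_pos: [475.3, 11.6, 108.2]
eef_rot: [-0.102, 1.57, -0.376]
wrist_force: [-5.3, -1.9, 18.4]
finger_gap: 0.2
```

18 N held for over 0.4 s. Now easing the tray back up slowly.

>>> jog_arm(
  series=[0, 0, 0, 0, 0, 0.001, -1, 0, 0, 0, 0, 0, 0.002, -1, 0, 0, 0, 0, 0, 0.004, -1, 0, 0, 0, 0, 0, 0.007, -1, 0, 0, 0, 0, 0, 0.01, -1, 0, 0, 0, 0, 0, 0.013, -1, 0, 0, 0, 0, 0, 0.016, -1, 0, 0, 0, 0, 0, 0.019, -1, 0, 0, 0, 0, 0, 0.022, -1, 0, 0, 0, 0, 0, 0.025, -1, 0, 0, 0, 0, 0, 0.028, -1, 0, 0, 0, 0, 0, 0.031, -1, 0, 0, 0, 0, 0, 0.034, -1, 0, 0, 0, 0, 0, 0.037, -1, 0, 0, 0, 0, 0, 0.04, -1, 0, 0, 0, 0, 0, 0.043, -1, 0, 0, 0, 0, 0, 0.046, -1],
)

```text
clock: 9.82
eef_pos: [475.0, 11.7, 153.4]
eef_rot: [-3.115, 1.571, 2.894]
wrist_force: [-0.2, 0.5, 0.5]
finger_gap: 0.3
```

>>> jog_arm(
  series=[0, 0, 0, 0, 0, 0.002, -1, 0, 0, 0, 0, 0, 0.004, -1, 0, 0, 0, 0, 0, 0.006, -1, 0, 0, 0, 0, 0, 0.0075, -1, 0, 0, 0, 0, 0, 0.009, -1, 0, 0, 0, 0, 0, 0.0105, -1, 0, 0, 0, 0, 0, 0.012, -1, 0, 0, 0, 0, 0, 0.014, -1],
)

```text
clock: 10.82
eef_pos: [475.0, 11.7, 167.3]
eef_rot: [-2.822, 1.571, -3.097]
wrist_force: [0.2, 0.0, -0.7]
finger_gap: 0.8
```

Clear of the tab. Next I'll lift and back away towards the robot.

>>> jog_arm(
  series=[0, 0, 0, 0, 0, 0.02, -1, 0, 0, 0, 0, 0, 0.05, -1, 0, 0, 0, -0.02, 0, 0.08, -1, 0, 0, 0, -0.05, 0, 0.09, -1, 0, 0, 0, -0.08, 0, 0.09, -1, 0, 0, 0, -0.1, 0, 0.09, -1, 0, 0, 0, -0.1, 0, 0.09, -1, 0, 0, 0, -0.1, 0, 0.09, -1],
)

```text
clock: 11.82
eef_pos: [375.6, 11.7, 257.4]
eef_rot: [0.216, 1.57, -0.058]
wrist_force: [0.3, -0.2, -0.5]
finger_gap: 0.4
```

```bash
python3 - <<'E'
from h import *
c=manip.camera("side");tabs(c);a=c["color"][120:340,200:420]
cv2.imwrite("pics/s4.png",cv2.resize(a,(600,600)))
t=manip.camera("top");print('top');tabs(t)
for u,v in ((415,225),(402,232),(388,220)):print(dep(t,u,v).round(0))
cv2.imwrite("pics/t4.png",cv2.resize(t["color"][120:320,140:480],(800,470)))
s=manip.read_state();print(s["clock"],s["wrist_force"],s["eef_pos"])
E
```

```text
[575.1 102.5] [  483     0   157   258 28020] [1521.8  450.1  143. ] [2169.9 1172.8 -159.2]
[  4.3 128.6] [  0 112  14  28 212] [-340.9  481.8  143. ] [-607.   872.7  -19.4]
[293.9 155.3] [286 151  17  10 132] [524.7 194.6 143. ] [525.1 195.8 143.4]
[357.  159.7] [349 155  17  10 152] [686.4 149.1 143. ] [685.9 146.7 143.5]
[283.1 170.8] [276 167  15   9 103] [491.5 117.3 143. ] [496.2 307.6  30.2]
[277.8 196.2] [267 190  22  13 216] [473.6   6.8 143. ] [474.   11.3 140.4]
[351.6 202.4] [342 195  21  15 267] [633.8 -38.6 143. ] [635.6 -34.3 140.9]
top
[271.7 146.5] [260 135  24  24 400] [685.9 150.4 143. ] [686.8 149.7 143.5]
[356.  169.8] [344 159  24  23 403] [634.3 -31.7 143. ] [634.6 -32.1 139.9]
[249.3 220.7] [237 209  26  24 436] [525.  195.5 143. ] [524.3 196.  143.9]
[335.4 244.9] [324 233  24  25 437] [473.6  13.7 143. ] [473.5  14.4 139.9]
[ 522. -184.   24.]
[ 505. -149.   41.]
[ 535. -121.   16.]
11.925 [-0.04752152  0.3394918   0.3338552 ] [375.59501944  11.71463838 257.13606661]
```

View pics/s4.png

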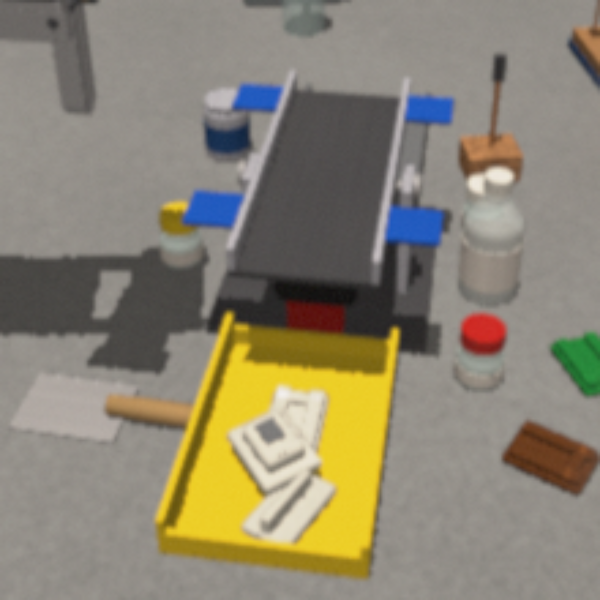

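View pics/t4.png

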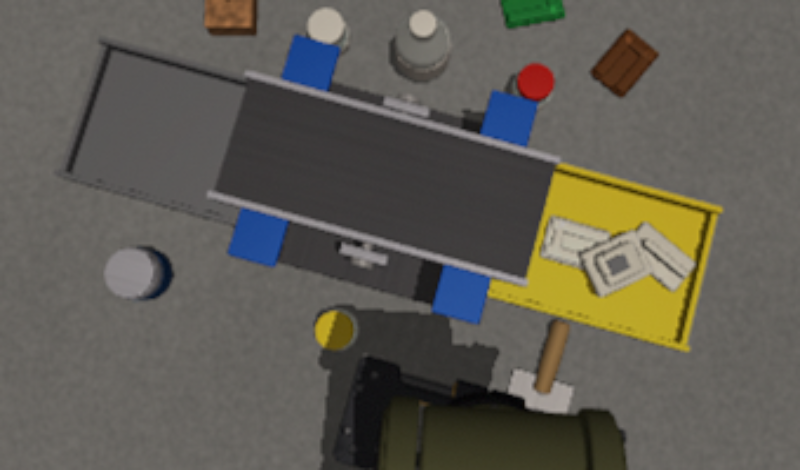

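Tray is level to about 0.02 rad and the parts haven't moved since the previous picture. I'll wait briefly for it to settle, recheck, and hand in.

>>> jog_arm(
  series=[0, 0, 0, 0, 0, 0, -1, 0, 0, 0, 0, 0, 0, -1, 0, 0, 0, 0, 0, 0, -1, 0, 0, 0, 0, 0, 0, -1, 0, 0, 0, 0, 0, 0, -1, 0, 0, 0, 0, 0, 0, -1],
)

```text
clock: 12.68
eef_pos: [375.1, 11.7, 257.3]
eef_rot: [-0.483, 1.571, -0.758]
wrist_force: [0.3, 0.3, -0.4]
finger_gap: 0.4
```

```bash
python3 - <<'E'
from h import *
t=manip.camera("top");tabs(t)
print(manip.read_state()["wrist_force"])
manip.sign_off()
E
```

```text
[271.7 146.5] [260 135  24  24 400] [685.9 150.4 143. ] [686.7 149.6 144.1]
[356.  169.8] [344 159  24  23 403] [634.3 -31.7 143. ] [634.6 -32.1 139.6]
[249.3 220.7] [237 209  26  24 438] [525.1 195.4 143. ] [524.4 196.1 143.4]
[335.4 244.9] [324 233  24  25 437] [473.6  13.7 143. ] [473.5  14.5 140.5]
[ 0.09761344 -0.75588513  0.80435794]
the job is handed in; nothing more can be done
```

The job is handed in at about 12.8 s of the 35 s allowed; no verdict was reported. I pressed the front right tab with closed fingers until the tray met its stop and held it there at 11–18 N for over a second. Then I eased it back up and took the hand away.

**Parts:** all three lie in the yellow box. The two side pictures, about 5 s apart, show them unmoved. The shell rests partly on the other two, with its top about 41 mm above the table, within the 50 mm limit.

**Tray:** at rest, with about 0.02 rad of tilt left towards the yellow box (limit 0.08). The tab positions were unchanged over the last 0.85 s.

**Hand and surroundings:** the hand is about 115 mm above the tab height and backed off, with wrist force near 0 N. The jars and other things look undisturbed in the pictures; I did not measure them.

No checks failed. The one surprise was that the parts slid into the box before the tray reached its stop.

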